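# Slide the model tray home under the scanner and start it

## Robot

A 6-joint arm with a two-finger parallel gripper is mounted at the origin on the work surface. World frame = base frame: x ahead of the robot, y to its left, z up, the work surface at z = 0. Lengths are in m, angles in rad, forces in N, time in s.
With the tool pointing down it reaches from about 0.35 to 1 m from the base axis. Payload 7.1 kg.
Tool frame: the origin (TCP) lies midway between the tips of the shut fingers; the grasp point (between the pads) lies 19 mm behind it; x points along the fingers, z is the direction in which the jaws open and shut, and the axes are right-handed (so a half turn about x gives the same grasp; the last joint's range is limited). The gripper opens to 85 mm and grips with 20 to 120 N. Pads are 22 mm wide; open, the fingers measure 114 mm over their backs; the gripper's body (76 mm by 85 mm) begins 54 mm behind the grasp point. The pads swing forward as they close: fully open they stand 13 mm farther back than shut.
Start: joints at [1.094, 0.423, 1.63, -0, 1.089, -0.019], TCP at [0.276, 0.561, 0.231] pointing down, gripper open.
Joint ranges: [-3, 3], [-0.9, 2.11], [0.09, 2.58], [-1.31, 4.45], [0.11, 2.69], [-2.54, 2.54]. Speed limits (rad/s): [2.39, 2.39, 3.01, 3.14, 3.14, 3.14].

## Interface

Orientations are given as a 3x3 rotation matrix whose columns are the frame's x, y, z axes.
In Python, from station import sense, viewer, job, models gives the robot as it stands.
- The arm moves only by the tool step_arm, never from a script. Its argument "rows" is a list of rows, each a list of 4 numbers: the shift along the tool's x, y, z in m, then the turn about the tool's x in degrees. In form: [[x, y, z, twist], ...]. A call has 1 to 20 rows; each row shifts and turns the commanded pose from where the row before left it, along the tool's axes as they then stand; what a row does not reach is not made up. A row lasts 1/8 s, in which the tool goes at most 62.5 mm and 10.7 degrees, less where a joint would pass 70% of its speed; a pose out of reach is approached as far as the arm can. A call is refused whole if a number of a shift passes 0.0625 or a number of a turn 10.7, either way. A call with a gripper value outside its range is refused whole. "fingers" is the opening, from -1 (shut) to 1 (fully open), set as the call begins (left out, the last holds). The fingers move at their own pace and stop on an object; the grip force is fixed at half the most. Time passes only in rows, so rows that do not move let the fingers close. It gives the time, the measured TCP pose, the force and the opening at its end, in the units of the state.
- sense(): the state, without advancing time (a new reading comes with each control period).
- viewer.snapshot(name): name is "side" or "top" or "wrist"; returns a dict with "frame" (400x640x3 uint8, red, green, blue), "fx", "fy", "cx", "cy" (pixels), "k1" (the pictures are not rectified: a ray, as slopes to the right and down, at radius r is drawn at 1 + k1 r^2 times it, then the intrinsics apply), "extrinsics" (4x4, takes a point from camera to world coordinates). Camera axes: x right, y up, looking along -z (the intrinsics and any distortion apply to the point x, -y, -z); pixel columns grow to the right and rows downward; lengths in m; the calibration is good to about 2 mm. A picture is of the moment at which its call begins. There is no depth.
- job.job_done(): hands the job in, once; it reports no verdict.
Trained networks look in a picture, given as the dict that the camera call returned (one of the last four; its "shot" number tells which), for a name from the list of things; names that differ only in an ending like _2 or _b are one class to them, and where a whole thing is asked for, a point or a joint stands for the part that bears it (a point fixed in the world has none). Each returns a list of dicts, best first, with "conf" (0 to 1); they miss things now and then, are a little off and sometimes report something else, mostly with a low value. They report only what shows in the picture. A call takes as long as a camera call.
- models.find_in(label, picture): "position" ([x, y, z] in m, in the coordinates of the camera as it stood for that picture, good to about 4 mm: the middle of the surface that is visible of it).
- models.pinpoint(label, picture): "position" ([x, y, z] in m, in the coordinates of the camera as it stood for that picture, good to about 4 mm: a listed point, or the origin of a listed thing).
The state is a dict: "time": time; "joints": joint angles; "joint_velocities": joint speeds; "joint_torque": joint torques, N m; "ee_pos": TCP position; "orientation": TCP orientation; "wrist_force": force on the tool from outside, world axes, zero at the start; "moment": the same for the moment, N m; "gripper_width": opening from 0.0 (shut) to 1.0 (fully open).
Only numpy, scipy, OpenCV 4.12 (cv2) and the standard library are available. Lean on these libraries where they do the work, as an engineer would, in place of code of your own. Each camera call takes 0.05 s, during which the arm holds its last target. There are 200 camera calls.

## Task

Slide the tray with the plaster dental model, arch end first, between the guides and under the low scanner head until it meets the sprung stop hidden inside, and gently ease that stop about half-way in; it must not be driven to the end of its travel. Leave the tray there, then press the start key fully down and let go. Do not bump the scanner and leave the other things on the bench where they are.

Things in the scene. Friction and masses are not known exactly. Their poses are not given: they have to be found in the camera images.
- tray: Loose aluminium tray, 140 x 80 mm, 8 mm thick, about 350 g, flat on the bench. Origin: centre of its underside; x points to its nose (the end with the white plaster arch, which stands up to 21 mm above the bench), z up. At the tail stands an upright grey grip block. Slick underside: it drags with 0.5 to 2 N, more when pressed down or pushed hard high up on the block.
- tray_grip (a point): Point in the middle of the tray's upright grip block, 36 mm above the tray's underside, 52 mm behind its origin, 122 mm behind the nose. The block is 24 mm wide (along y), 14 mm thick (along x), its top 46 mm above the bench; it is too tall for the tunnel and stays outside.
- tray_nose (a point): Middle of the tray's front edge, 70 mm ahead of the tray's origin, 4 mm above its underside.
- scanner: Fixed white scanner bridging the bench. Origin: on the bench, middle of the tunnel's mouth; x points into the tunnel (the way to push), z up. Bridge: x = 0 to 130 mm, 150 mm wide, roof underside 26 mm, top 60 mm above the bench; on it a black objective (at x = 45 mm, 95 mm high) and a column (from x = 80 mm, 150 mm high). Tunnel floor: the bench; closed at the back.
- guide_mouth (a point): Point on the bench midway between the outer tips of the two aluminium guide rails, 58 mm in front of the tunnel's mouth. The rails are 14 mm high, parallel and 83 mm apart inside from 30 mm before the mouth inwards; in front of that they flare to about 97 mm apart at this point.
- feeler (a joint): Travel of the sprung stop hidden in the tunnel: 0 untouched, 0.010 m at its end. Its face waits 45 to 85 mm past the mouth, set anew each time: not seen or measured from outside, only felt. It gives at about 5 N and needs 1 N more per mm (10 N half-way), plus the tray's drag (3 to 6 N then). Dry friction keeps it about where it is left, up to half-way.
- start_key (a joint): Grey round push key in a white housing to the left of the scanner: 0 up, 0.006 m fully down; springs back; fully down takes about 5 N.
- start_key_top (a point): Centre of the top face of the start key (30 mm across); it is pressed straight down.
- jar: Bystander: brown glass jar with cap, 38 mm across, 75 mm high. Origin under its centre.
- pot: Bystander: empty black pen pot, 68 mm across, 85 mm high. Origin under its centre.
- cast: Bystander: loose plaster dental cast, 62 x 66 mm and about 26 mm high. Origin on its underside, 28 mm from its centre.

How it is judged:
On the way, in this order (a step that is already met when the one before it is completed fails the run):
1. the tray's nose is under the scanner head (y of tray_nose in the frame of scanner between -0.006 and 0.006 m and x of tray_nose in the frame of scanner above 0.005 m and angle between the x axis of tray and the x axis of scanner, either way round below 0.08 rad and height (world z) of tray below 0.004 m), for 0.1 s.
2. the tray has eased the sprung stop in by 2 to 8 mm (y of tray_nose in the frame of scanner between -0.006 and 0.006 m and value of joint feeler between 0.002 and 0.008 m and x of tray_nose in the frame of scanner above 0.04 m and angle between the x axis of tray and the x axis of scanner, either way round below 0.06 rad and height (world z) of tray below 0.004 m), for 0.3 s.
3. the start key is pressed down (value of joint start_key above 0.004 m), for 0.05 s.
At the end, for the whole second after the job is handed in: The tray lies flat and at rest in the tunnel, in line with it to 0.06 rad and central to 6 mm, its nose past 40 mm, with the sprung stop pushed in between 2 and 8 mm, and the start key, pressed after that, is up again (all of step 2 and value of joint start_key below 0.002 m and linear speed of tray below 0.01 m/s); the robot touches nothing.
It fails at once if the sprung stop is driven past 9 mm (value of joint feeler above 0.009 m).
It fails at once if the tray is forced against the scanner with more than 30 N (contact force between tray and scanner above 30 N).
It fails at once if the robot bumps the scanner with more than 10 N (contact force between any of the arm, the fingers and scanner above 10 N).
It fails at once if a bystander is moved by more than 15 mm (distance of any of jar, pot, cast from where it was at the start of the episode above 0.015 m).
It also fails if it takes over 62 s, if anything falls off the work surface, if the arm or the gripper's body presses on something with over 40 N, if the wrist force passes 120 N, or if a joint passes its speed limit or range.

## Working session

There is one attempt and no reset: what is moved stays moved. The work goes in short steps, Python scripts to look and compute and a tool call to move; the robot and the scene stay as the last step left them, time stands still between calls to the robot, and variables do not carry over. Pictures are saved under pics/ and viewed, about 8 in all and at most 12, crops included, and the job is handed in when it is done.

Besides the shell and the picture viewer there is one more tool, called after "Request:" as name(argument=value, ...) on one line, values as JSON. step_arm: Moves the arm, as the interface text tells. Its arguments: {"type":"object","properties":{"rows":{"type":"array"},"fingers":{"type":"number"}},"required":["rows"]}

```bash
mkdir -p pics
cat > h.py <<'E'
import numpy as np, cv2
from station import sense, viewer, job, models
def look(cam,labels,fn=None):
    p=viewer.snapshot(cam); E=np.array(p["extrinsics"])
    if fn: cv2.imwrite("pics/"+fn,p["frame"][:,:,::-1])
    for l in labels:
        try: r=models.pinpoint(l,p)
        except Exception as e: print(l,e); continue
        for d in r[:2]:
            print(cam,l,round(d["conf"],2),(E[:3,:3]@d["position"]+E[:3,3]).round(4))
    return p
def pix2w(p,u,v,z):
    K=np.array([[p["fx"],0,p["cx"]],[0,p["fy"],p["cy"]],[0,0,1]])
    q=cv2.undistortPoints(np.array([[[u,v]]],float),K,np.array([p["k1"],0,0,0.]))[0,0]
    E=np.array(p["extrinsics"]); d=E[:3,:3]@[q[0],-q[1],-1]; o=E[:3,3]
    return o+d*(z-o[2])/d[2]
E
python3 - <<'E'
from h import *
L="tray tray_grip tray_nose scanner guide_mouth start_key_top jar pot cast".split()
for c in ("top","side"): look(c,L,c+"0.png")
s=sense(); print(s["time"],s["ee_pos"],np.round(s["orientation"],3),s["wrist_force"])
E
```

```text
top tray 0.71 [ 0.5241 -0.2031  0.0008]
top tray_grip 0.98 [ 0.4776 -0.2114  0.0349]
top tray_nose 0.71 [ 0.5952 -0.198   0.0034]
top scanner 0.74 [0.6712 0.0776 0.0008]
top start_key_top 0.44 [0.4994 0.2749 0.0197]
top jar 0.61 [ 0.7069 -0.2441 -0.0019]
top pot 0.88 [ 0.6905  0.3196 -0.0054]
top cast 0.92 [ 0.5448 -0.4603  0.0019]
side tray 0.57 [ 0.5239 -0.2039  0.0021]
side tray 0.21 [0.669  0.0785 0.0069]
side tray_grip 0.65 [ 0.4764 -0.2082  0.0399]
side tray_nose 0.68 [ 0.5939 -0.1931  0.0048]
side scanner 0.96 [0.6701 0.0791 0.0042]
side guide_mouth 0.74 [0.6158 0.0914 0.0039]
side guide_mouth 0.66 [ 0.4738 -0.2087  0.0392]
side start_key_top 0.44 [0.4989 0.2742 0.0264]
side jar 0.62 [ 7.063e-01 -2.397e-01 -4.000e-04]
side pot 0.6 [0.699  0.3252 0.0026]
side cast 0.84 [ 0.546  -0.457  -0.0026]
1.0 [0.27621446 0.56064033 0.23134878] [[ 0.    -0.897  0.442]
 [ 0.     0.442  0.897]
 [-1.    -0.     0.   ]] [ 0.25198276  0.44012463 -0.51983257]
```

View pics/top0.png

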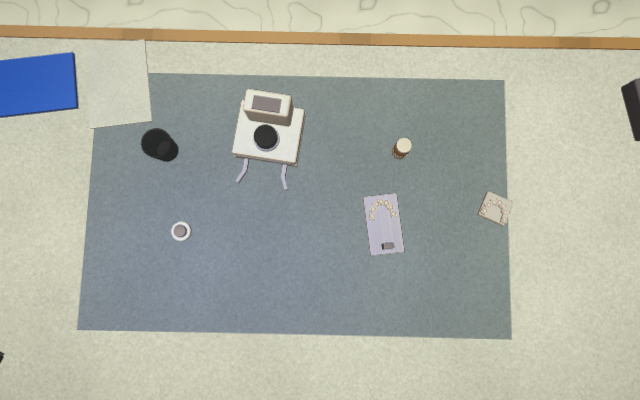

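View pics/side0.png

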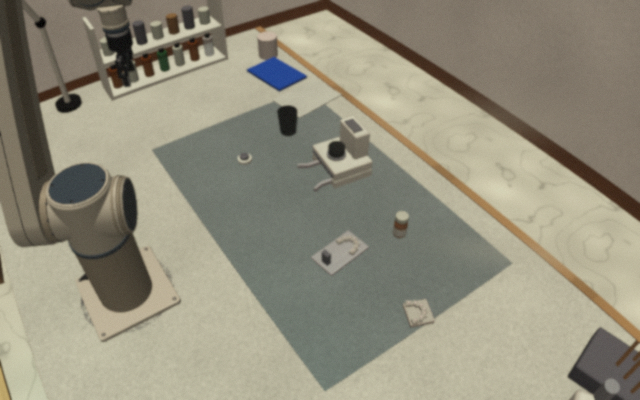

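The top view shows the tray at about (383,224) with its nose up-image, the scanner at (268,130) with its mouth facing down and rail tips near (239,181) and (285,188). The key is at (181,231), and the jar, pot and cast are clear of the path. The side view agrees. Next I'll hover over the grip.

Request:
step_arm(rows=[[0,0,0,-8.3],[0,0,0,-8.3],[0,0,0,-8.3],[0,0,0,-8.3],[0.007,-0.0066,-0.0494,0],[0.007,-0.0066,-0.0494,0],[0.007,-0.0066,-0.0494,0],[0.007,-0.0066,-0.0494,0],[0.007,-0.0066,-0.0494,0],[0.007,-0.0066,-0.0494,0],[0.007,-0.0066,-0.0494,0],[0.007,-0.0066,-0.0494,0],[0.007,-0.0066,-0.0494,0],[0.007,-0.0066,-0.0494,0],[0.007,-0.0066,-0.0494,0],[0.007,-0.0066,-0.0494,0],[0.007,-0.0066,-0.0494,0],[0.007,-0.0066,-0.0494,0],[0.007,-0.0066,-0.0494,0],[0.007,-0.0066,-0.0494,0]], fingers=1)

```text
time: 3.5
ee_pos: [0.4774, -0.213, 0.1193]
orientation: [[0.001, -0.993, -0.121], [-0.0, -0.121, 0.993], [-1.0, -0.001, -0.0]]
wrist_force: [1.1, 0.1, 0.3]
gripper_width: 0.999
```

Run:
```python
from h import *
s=sense(); print(s["time"],s["ee_pos"],np.round(s["orientation"],3),s["joints"],s["wrist_force"])
p=look("wrist",["tray","tray_grip","tray_nose"],"w1.png")
p=look("top",["scanner","guide_mouth"])
c=cv2.resize(p["frame"][70:250,150:310],None,fx=4,fy=4,interpolation=cv2.INTER_CUBIC)[:600]
w=viewer.snapshot("wrist")["frame"]
w=cv2.resize(w,(480,300))
o=np.zeros((600,640,3),np.uint8); o[:]=c[:600]
cv2.imwrite("pics/t1.png",o[:,:,::-1]);
```

```text
3.5 [ 0.4773664  -0.21298916  0.11925474] [[ 0.001 -0.993 -0.121]
 [-0.    -0.121  0.993]
 [-1.    -0.001 -0.   ]] [-4.42474068e-01  4.40014848e-01  1.92995523e+00  9.46581695e-05
  7.71068908e-01 -2.13460526e+00] [1.06789936 0.12204992 0.32800544]
wrist tray 0.68 [ 0.5306 -0.2042 -0.0018]
wrist tray_grip 0.86 [ 0.4728 -0.2109  0.0298]
wrist tray_nose 0.98 [ 0.595  -0.1968  0.0047]
top scanner 0.91 [0.6698 0.0778 0.0007]
top scanner 0.7 [ 0.594  -0.1978 -0.0006]
```

View pics/t1.png

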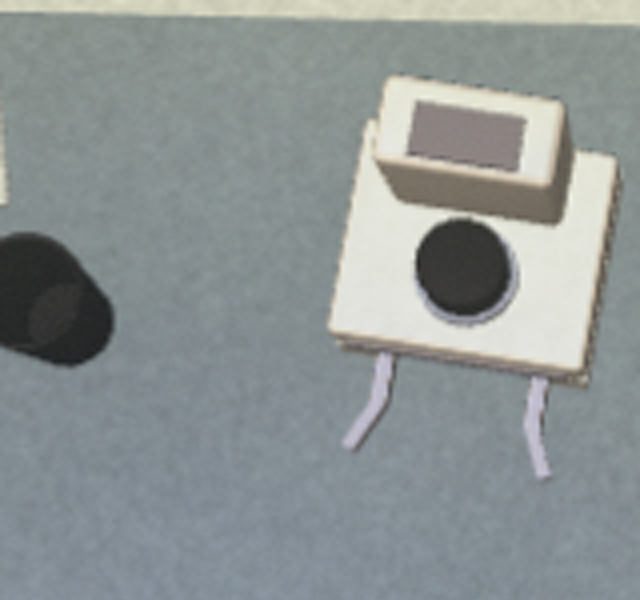

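View pics/w1.png

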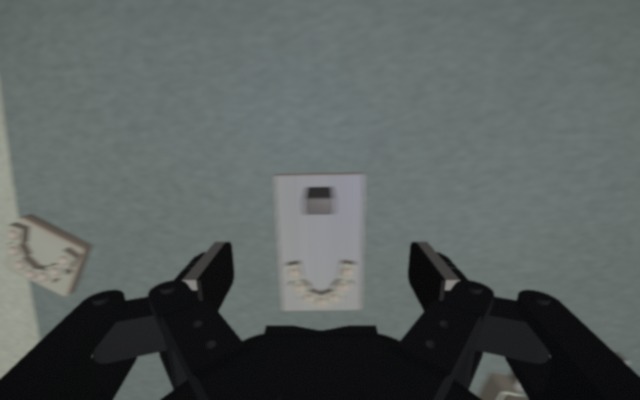

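Run:
```python
from h import *
p=viewer.snapshot("top")
f=lambda u,v,z:pix2w(p,150+u/4,70+v/4,z)[:2]
A,B,C,D=f(330,331,.06),f(584,370,.06),f(618,155,.06),f(370,122,.06)
print("corners",A,B,C,D,"width",np.linalg.norm(A-B),"dep",np.linalg.norm(B-C))
y=(A-B);print("yaw front",np.arctan2(-y[0],y[1]),"side",np.arctan2(*(C-B)[::-1]),"mid mouth",(A+B)/2)
L,R=f(350,447,.014),f(543,477,.014);y=L-R
print("tips",L,R,np.linalg.norm(y),"yaw",np.arctan2(-y[0],y[1]),"mid",(L+R)/2)
L,R=f(386,355,.014),f(540,381,.014);print("rails@mouth mid",(L+R)/2)
w=viewer.snapshot("wrist")
q=[pix2w(w,u,v,.008)[:2] for u,v in((275,175),(366,175),(364,310),(281,310))]
t=(q[0]+q[1])/2;n=(q[2]+q[3])/2;print("tray",t,n,np.linalg.norm(n-t),np.linalg.norm(q[0]-q[1]),np.arctan2(*(n-t)[::-1]),"ctr",(t+n)/2)
print("grip top",pix2w(w,319.5,191,.046))
```

```text
corners [0.67848125 0.14896626] [0.65898076 0.00247208] [ 0.78630699 -0.0136526 ] [0.80282839 0.13120852] width 0.14778637670664047 dep 0.1283431889941146
yaw front -0.13233646018437523 side -0.12597013286206968 mid mouth [0.66873101 0.07571917]
tips [0.61813701 0.14252068] [0.60271603 0.02750456] 0.11604531622014998 yaw -0.13328181534495953 mid [0.61042652 0.08501262]
rails@mouth mid [0.66723948 0.07729363]
tray [ 0.45836409 -0.21245632] [ 0.59446737 -0.19359689] 0.13740371214847744 0.0797004981533455 0.1376903070072794 ctr [ 0.52641573 -0.20302661]
grip top [ 0.46338423 -0.21253117  0.046     ]
```

The tray is square to the jaws in the wrist view, with the block at about (319,191). The scanner yaw is about -0.131 rad and the mouth about (0.6697, 0.077). Now I'll go down and grip.

Request:
step_arm(rows=[[0.02,0.001,0.001,0],[0.02,0.001,0.002,0],[0.02,0,0,0],[0.015,0,0,0],[0.015,0,0,0],[0.0095,0,0,0.3],[0.005,0,0,0],[0,0,0,0]])

```text
time: 5.0
ee_pos: [0.4746, -0.2084, 0.0147]
orientation: [[-0.0, -0.993, -0.116], [0.0, -0.116, 0.993], [-1.0, 0.0, 0.0]]
wrist_force: [0.4, 0.1, 0.9]
gripper_width: 1.002
```

Request:
step_arm(rows=[[0,0,0,0],[0,0,0,0],[0,0,0,0],[0,0,0,0],[0,0,0,0],[0,0,0,0]], fingers=-1)

```text
time: 5.75
ee_pos: [0.4749, -0.2086, 0.0153]
orientation: [[0.001, -0.993, -0.116], [-0.0, -0.116, 0.993], [-1.0, -0.001, -0.001]]
wrist_force: [-0.4, -0.1, 6.1]
gripper_width: 0.273
```

Run:
```python
from h import *
s=sense(); print(s["time"],s["gripper_width"],s["wrist_force"],s["moment"])
look("top",["tray","tray_nose"]);look("side",["tray","tray_nose"]);look("wrist",["tray","tray_nose"],"w2.png")
```

```text
5.75 0.2733951676455441 [-0.42169165 -0.10918018  6.14078721] [-0.06541719  0.1348137  -0.0542271 ]
top tray 0.78 [ 0.53   -0.1994 -0.001 ]
top tray_nose 0.67 [ 5.933e-01 -1.960e-01  4.000e-04]
side tray 0.65 [ 0.5269 -0.2038  0.0018]
side tray 0.6 [ 0.4774 -0.2088  0.0367]
side tray_nose 0.57 [ 0.5984 -0.1935  0.0057]
wrist tray 0.69 [ 0.5276 -0.2    -0.0015]
```

View pics/w2.png

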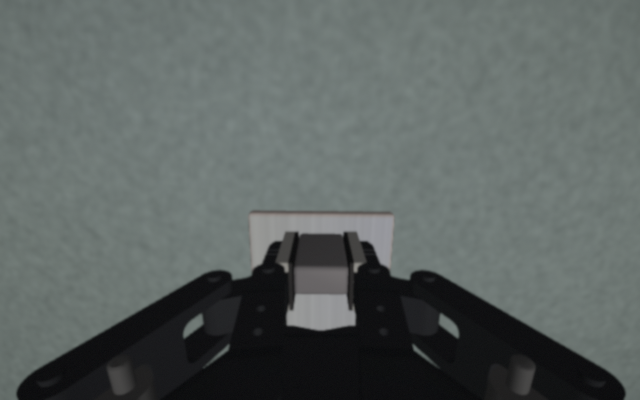

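Grip holds: width is about 23 mm on the 24 mm block, and the tail edge at (250,211)–(392,212) is square to the jaws. I'll back off, turn, and carry the tray across to the tunnel axis.

Request:
step_arm(rows=[[-0.0006,0.006,0,0],[0,0.012,0,0],[0,0.012,0,0],[0,0,0,4.7],[0,0,0,4.8],[0,0,0,4.7],[0,0.002,0.015,0],[0,0.0035,0.027,0],[0,0.0035,0.027,0],[0,0.0035,0.027,0],[0,0.0035,0.027,0],[0,0.0035,0.027,0],[0,0.0035,0.027,0],[0,0.0035,0.027,0],[0,0.0035,0.027,0],[0,0.0035,0.027,0],[0,0.0035,0.027,0],[0,0.0035,0.027,0],[0,0,0.004,0],[0,0,0,0]])

```text
time: 8.7
ee_pos: [0.4453, 0.1069, 0.0153]
orientation: [[-0.001, -0.992, 0.129], [-0.0, 0.129, 0.992], [-1.0, 0.001, -0.0]]
wrist_force: [0.1, 1.3, -1.4]
gripper_width: 0.265
```

```bash
cat > s.py <<'E'
from h import *
s=sense(); S=np.array([0.6697,0.0770]); a=-0.131; ax=np.array([np.cos(a),np.sin(a)]); ay=np.array([-ax[1],ax[0]])
d=np.array(s["ee_pos"][:2])-S; F=np.array(s["wrist_force"]); o=np.array(s["orientation"])
print("t",s["time"],"grip in scanner x,y mm",1e3*d@ax,1e3*d@ay,"z",s["ee_pos"][2],"toolyaw",np.arctan2(-o[1,1],-o[0,1]),"F ax,ay,z",(F[:2]@ax).round(2),(F[:2]@ay).round(2),F[2].round(2))
E
python3 - <<'E'
import s
from h import *
p=look("top",["tray","tray_nose","scanner"])
look("side",["tray","tray_nose","guide_mouth","scanner"])
cv2.imwrite("pics/t2.png",cv2.resize(p["frame"][80:260,180:340],None,fx=3.3,fy=3.3,interpolation=cv2.INTER_CUBIC)[:,:,::-1])
E
```

```text
t 8.7 grip in scanner x,y mm -226.38656525067108 0.2876836132387517 z 0.015349060279608525 toolyaw -0.1294022120270695 F ax,ay,z -0.06 1.32 -1.44
top tray 0.74 [0.4972 0.0964 0.0008]
top tray 0.28 [ 0.708  -0.2423 -0.0034]
top tray_nose 0.87 [ 0.5672  0.0866 -0.0009]
top tray_nose 0.19 [0.5    0.2716 0.0201]
top scanner 0.87 [ 0.6719  0.0763 -0.0021]
top scanner 0.49 [ 0.564   0.0889 -0.0019]
side tray 0.76 [0.4964 0.1028 0.0019]
side tray_nose 0.93 [0.5642 0.09   0.0064]
side guide_mouth 0.6 [0.617  0.0947 0.0013]
side guide_mouth 0.22 [0.6967 0.325  0.0019]
side scanner 0.59 [0.6709 0.0782 0.0049]
```

View pics/t2.png

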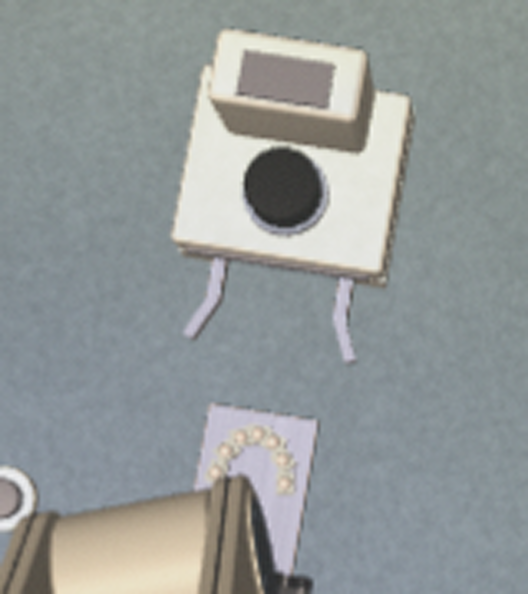

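Nose corners are at (210,404) and (316,420) and rail tips at (188,335) and (349,358). The tray is on axis within about 1–2 mm. Advancing into the rails.

Request:
step_arm(rows=[[0,-0.01,0,0],[0,-0.01,0,0],[0,-0.01,0,0],[0,-0.01,0,0],[0,-0.01,0,0],[0,-0.008,0,0],[0,-0.004,0,0],[0,0,0,0]])

```text
time: 10.15
ee_pos: [0.5078, 0.0986, 0.0154]
orientation: [[0.0, -0.991, 0.131], [0.0, 0.131, 0.991], [-1.0, -0.0, 0.0]]
wrist_force: [0.4, 0.1, -2.4]
gripper_width: 0.269
```

Run:
```python
import s
from h import *
p=viewer.snapshot("top")
cv2.imwrite("pics/t3.png",cv2.resize(p["frame"][125:225,210:310],None,fx=6,fy=6,interpolation=cv2.INTER_CUBIC)[:,:,::-1])
```

```text
t 10.15 grip in scanner x,y mm -163.32389308607225 0.23191010515090582 z 0.015388784313485025 toolyaw -0.1314989983844879 F ax,ay,z 0.37 0.19 -2.44
```

View pics/t3.png

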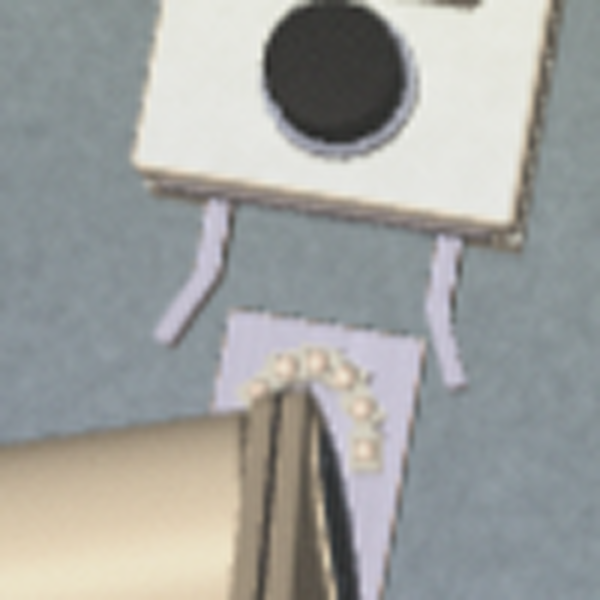

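Nose corners are at (230,312) and (425,342). The gap to the left rail is about 11 px and to the right about -3 px, so the tray sits roughly 2 mm too far right. I'll shift it left by 2 mm and advance slowly.

Request:
step_arm(rows=[[0,0,0.001,0],[0,0,0.001,0],[0,-0.005,0,0],[0,-0.005,0,0],[0,-0.005,0,0],[0,-0.005,0,0],[0,0,0,0]])

```text
time: 11.08
ee_pos: [0.5284, 0.0979, 0.0154]
orientation: [[0.001, -0.991, 0.131], [0.0, 0.131, 0.991], [-1.0, -0.001, 0.0]]
wrist_force: [1.4, 0.4, -2.3]
gripper_width: 0.267
```

```bash
python3 s.py
```

```text
t 11.075 grip in scanner x,y mm -142.85964144943907 2.292837151953961 z 0.01544653975974242 toolyaw -0.13152113461870982 F ax,ay,z 1.32 0.57 -2.27
```

Request:
step_arm(rows=[[0,-0.006,0,0],[0,-0.006,0,0],[0,-0.006,0,0],[0,-0.006,0,0],[0,-0.003,0,0],[0,0,0,0]])

```text
time: 11.82
ee_pos: [0.5548, 0.0943, 0.0154]
orientation: [[0.001, -0.991, 0.131], [0.0, 0.131, 0.991], [-1.0, -0.001, 0.0]]
wrist_force: [1.0, -0.0, -3.2]
gripper_width: 0.273
```

```bash
python3 s.py
```

```text
t 11.825 grip in scanner x,y mm -116.15238624968676 2.1928597663308587 z 0.015424497344335542 toolyaw -0.1315310524201324 F ax,ay,z 0.97 0.09 -3.16
```

Request:
step_arm(rows=[[0,-0.006,0,0],[0,-0.006,0,0],[0,-0.006,0,0],[0,-0.004,0,0],[0,-0.003,0,0],[0,0,0,0]])

```text
time: 12.58
ee_pos: [0.5795, 0.0911, 0.0154]
orientation: [[0.0, -0.991, 0.131], [0.0, 0.131, 0.991], [-1.0, -0.0, 0.0]]
wrist_force: [0.0, -0.5, -2.2]
gripper_width: 0.266
```

```bash
python3 s.py
```

```text
t 12.575 grip in scanner x,y mm -91.27380611332923 2.2199251698021527 z 0.015411901204954552 toolyaw -0.13148368241865566 F ax,ay,z 0.1 -0.51 -2.15
```

Request:
step_arm(rows=[[0,-0.004,0,0],[0,-0.004,0,0],[0,-0.002,0,0],[0,0,0,0]])

```text
time: 13.08
ee_pos: [0.5894, 0.0898, 0.0154]
orientation: [[0.0, -0.991, 0.131], [0.0, 0.131, 0.991], [-1.0, -0.0, 0.0]]
wrist_force: [1.4, 0.3, -2.2]
gripper_width: 0.27
```

Request:
step_arm(rows=[[0,-0.002,0,0],[0,-0.002,0,0],[0,0,0,0]])

```text
time: 13.45
ee_pos: [0.5934, 0.0893, 0.0155]
orientation: [[0.0, -0.991, 0.131], [0.0, 0.131, 0.991], [-1.0, -0.0, 0.0]]
wrist_force: [0.3, -0.2, -3.2]
gripper_width: 0.268
```

Request:
step_arm(rows=[[0,-0.002,0,0],[0,-0.002,0,0],[0,0,0,0]])

```text
time: 13.82
ee_pos: [0.5974, 0.0888, 0.0155]
orientation: [[0.001, -0.991, 0.131], [0.0, 0.131, 0.991], [-1.0, -0.001, 0.0]]
wrist_force: [0.1, 0.4, -1.2]
gripper_width: 0.266
```

Request:
step_arm(rows=[[0,-0.002,0,0],[0,-0.002,0,0],[0,0,0,0]])

```text
time: 14.2
ee_pos: [0.6013, 0.0882, 0.0155]
orientation: [[0.0, -0.991, 0.131], [0.0, 0.131, 0.991], [-1.0, -0.0, 0.0]]
wrist_force: [-0.0, 0.7, -2.5]
gripper_width: 0.269
```

Request:
step_arm(rows=[[0,-0.002,0,0],[0,-0.002,0,0],[0,0,0,0]])

```text
time: 14.58
ee_pos: [0.6039, 0.0878, 0.0153]
orientation: [[-0.002, -0.991, 0.131], [-0.0, 0.131, 0.991], [-1.0, 0.002, -0.0]]
wrist_force: [-5.0, 0.2, 0.4]
gripper_width: 0.268
```

Contact felt: -5 N, with the arm lagging about 1.4 mm. Easing in.

Request:
step_arm(rows=[[0,-0.001,0,0],[0,-0.001,0,0],[0,0,0,0],[0,0,0,0]])

```text
time: 15.08
ee_pos: [0.6049, 0.0876, 0.0153]
orientation: [[-0.004, -0.991, 0.131], [-0.0, 0.131, 0.991], [-1.0, 0.004, -0.001]]
wrist_force: [-7.5, 1.9, 4.7]
gripper_width: 0.267
```

```bash
python3 s.py
```

```text
t 15.075 grip in scanner x,y mm -65.67188732308841 2.0187431775240245 z 0.015289508946291608 toolyaw -0.13126032347383598 F ax,ay,z -7.64 0.93 4.72
```

Request:
step_arm(rows=[[0,-0.001,0,0],[0,-0.001,0,0],[0,0,0,0],[0,0,0,0]])

```text
time: 15.58
ee_pos: [0.6063, 0.0873, 0.0153]
orientation: [[-0.005, -0.991, 0.131], [-0.0, 0.131, 0.991], [-1.0, 0.005, -0.001]]
wrist_force: [-10.1, 0.9, 6.6]
gripper_width: 0.268
```

```bash
python3 s.py
```

```text
t 15.575 grip in scanner x,y mm -64.25208705071817 1.9358443793922167 z 0.015299009014268675 toolyaw -0.13134477115721782 F ax,ay,z -10.14 -0.42 6.57
```

Request:
step_arm(rows=[[0,-0.001,0,0],[0,-0.001,0,0],[0,0,0,0],[0,0,0,0]])

```text
time: 16.08
ee_pos: [0.6077, 0.0871, 0.0153]
orientation: [[-0.006, -0.991, 0.131], [-0.0, 0.131, 0.991], [-1.0, 0.006, -0.001]]
wrist_force: [-12.9, 2.2, 8.0]
gripper_width: 0.265
```

```bash
python3 s.py
```

```text
t 16.075 grip in scanner x,y mm -62.794890352456726 1.933199567197537 z 0.015335800008550098 toolyaw -0.13128805393015577 F ax,ay,z -13.1 0.54 7.97
```

Request:
step_arm(rows=[[0,-0.001,0,0],[0,0,0,0],[0,0,0,0]])

```text
time: 16.45
ee_pos: [0.6083, 0.087, 0.0153]
orientation: [[-0.007, -0.991, 0.131], [-0.0, 0.131, 0.991], [-1.0, 0.007, -0.001]]
wrist_force: [-12.8, 2.4, 9.6]
gripper_width: 0.272
```

Request:
step_arm(rows=[[0,0.001,0,0],[0,0.001,0,0],[0,0,0,0]])

```text
time: 16.82
ee_pos: [0.6083, 0.0871, 0.0153]
orientation: [[-0.003, -0.991, 0.131], [-0.0, 0.131, 0.991], [-1.0, 0.003, -0.001]]
wrist_force: [-6.3, 0.9, 3.2]
gripper_width: 0.27
```

```bash
python3 s.py
```

```text
t 16.825 grip in scanner x,y mm -62.158541552948975 1.9804434339221313 z 0.015314990975531979 toolyaw -0.13123756449480237 F ax,ay,z -6.35 0.12 3.15
```

Request:
step_arm(rows=[[0,0.001,0,0],[0,0.0006,0,0],[0,0,0,0]])

```text
time: 17.2
ee_pos: [0.6084, 0.0873, 0.0154]
orientation: [[0.0, -0.991, 0.131], [-0.0, 0.131, 0.991], [-1.0, -0.0, -0.0]]
wrist_force: [-2.4, 0.2, -0.6]
gripper_width: 0.275
```

```bash
python3 s.py
```

```text
t 17.2 grip in scanner x,y mm -62.15268679262827 2.165869712221779 z 0.01536837709783799 toolyaw -0.13149350524839845 F ax,ay,z -2.39 -0.11 -0.58
```

Request:
step_arm(rows=[[0,0,0,0],[0,0,0,0],[0,0,0,0],[0,0,0,0]], fingers=0.1)

```text
time: 17.7
ee_pos: [0.6085, 0.0873, 0.0155]
orientation: [[0.0, -0.991, 0.131], [0.0, 0.131, 0.991], [-1.0, -0.0, 0.0]]
wrist_force: [-0.1, 0.1, -1.0]
gripper_width: 0.555
```

```bash
python3 s.py
python3 - <<'E'
from h import *
look("top",["tray","tray_grip","start_key_top"]);look("side",["tray","tray_grip","start_key_top"])
E
```

```text
t 17.7 grip in scanner x,y mm -62.0133184806015 2.2352751134096485 z 0.015525519174706702 toolyaw -0.13144553410030346 F ax,ay,z -0.1 0.06 -0.97
top tray 0.47 [0.6587 0.0804 0.0007]
side tray 0.59 [0.6602 0.0798 0.0031]
side tray_grip 0.91 [0.6116 0.0908 0.0373]
side start_key_top 0.41 [0.498  0.2711 0.0251]
```

Released cleanly. Lifting straight up, then going to the key.

Request:
step_arm(rows=[[-0.005,0,0,0],[-0.015,0,0,0],[-0.02,0,0,0],[-0.02,0,0,0],[-0.02,0,0,0],[-0.02,0,0,0],[-0.02,0,0,0],[0,0,0,0]])

```text
time: 19.1
ee_pos: [0.6096, 0.0875, 0.1376]
orientation: [[0.004, -0.991, 0.131], [0.0, 0.131, 0.991], [-1.0, -0.004, 0.001]]
wrist_force: [0.2, -0.2, 0.2]
gripper_width: 0.551
```

Request:
step_arm(rows=[[0,0.0166,0.0213,0],[0,0.0166,0.0213,0],[0,0.0166,0.0213,0],[0,0.0166,0.0213,0],[0,0.0166,0.0213,0],[0,0.0166,0.0213,0],[0,0.0166,0.0213,0],[0,0.0166,0.0213,0],[0,0,0,0]], fingers=-1)

```text
time: 20.23
ee_pos: [0.4977, 0.2746, 0.1346]
orientation: [[-0.001, -0.992, 0.129], [-0.001, 0.129, 0.992], [-1.0, 0.001, -0.001]]
wrist_force: [1.1, 0.4, -0.0]
gripper_width: 0.001
```

Run:
```python
from h import *
p=look("wrist",["start_key","start_key_top"],"w3.png");print(sense()["wrist_force"])
p=look("top",["start_key_top","tray","tray_grip","scanner"])
cv2.imwrite("pics/t4.png",cv2.resize(p["frame"][100:240,150:310],None,fx=4,fy=4,interpolation=cv2.INTER_CUBIC)[:,:,::-1])
print("key px",pix2w(p,180.5,231.5,.025)); look("side",["tray_grip"])
```

```text
start_key it knows: cast, guide_mouth, jar, pot, scanner, start_key_top, tray, tray_grip, tray_nose
wrist start_key_top 0.71 [0.4995 0.273  0.0234]
[ 0.5366265  -0.55852106 -0.74725077]
top start_key_top 0.53 [0.5006 0.275  0.0222]
top tray 0.93 [ 6.618e-01  8.070e-02 -3.000e-04]
top tray_grip 0.61 [0.6083 0.0872 0.0358]
top scanner 0.66 [6.687e-01 7.560e-02 6.000e-04]
key px [0.49706613 0.26741514 0.025     ]
side tray_grip 0.9 [0.611  0.0909 0.0369]
```

View pics/w3.png

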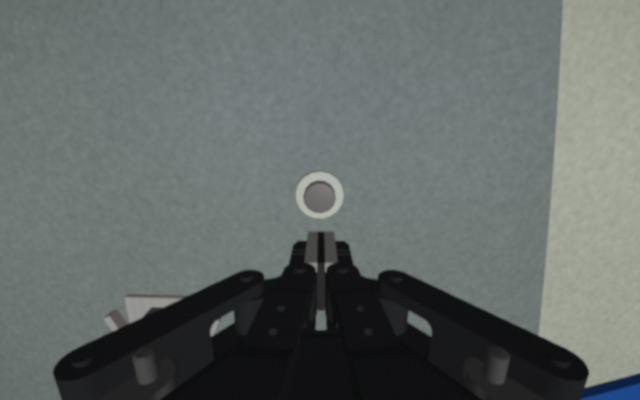

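View pics/t4.png

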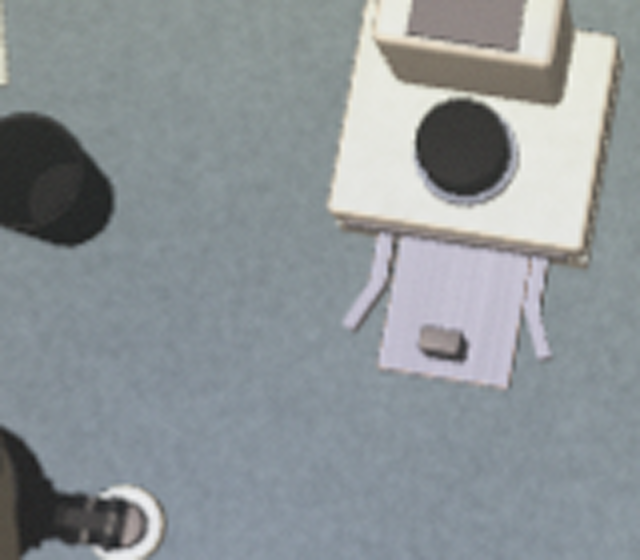

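The wrist view shows the key at (320,196), centred under the fingers. The top view shows the tray in line between the rails with its block outside at (443,342). Pressing.

Request:
step_arm(rows=[[0.02,0,0,0],[0.025,-0.001,0,0],[0.025,0,0,0],[0.02,0,0,0],[0.01,0,0,0],[0,0,0,0]])

```text
time: 21.42
ee_pos: [0.4997, 0.2733, 0.0349]
orientation: [[-0.001, -0.991, 0.131], [-0.001, 0.131, 0.991], [-1.0, 0.001, -0.001]]
wrist_force: [-0.8, -0.3, 0.7]
gripper_width: -0.001
```

Request:
step_arm(rows=[[0.002,0,0,0],[0.002,0,0,0],[0.002,0,0,0],[0,0,0,0]])

```text
time: 21.92
ee_pos: [0.4999, 0.2735, 0.0295]
orientation: [[0.0, -0.991, 0.131], [0.0, 0.131, 0.991], [-1.0, -0.0, 0.0]]
wrist_force: [-0.6, 1.0, -0.4]
gripper_width: -0.002
```

Request:
step_arm(rows=[[0.002,0,0,0],[0.002,0,0,0],[0.001,0,0,0],[0,0,0,0]])

```text
time: 22.42
ee_pos: [0.4999, 0.2734, 0.0243]
orientation: [[-0.0, -0.991, 0.131], [-0.0, 0.131, 0.991], [-1.0, 0.0, -0.0]]
wrist_force: [-0.4, -0.4, -0.5]
gripper_width: -0.001
```

Request:
step_arm(rows=[[0.001,0,0,0],[0.001,0,0,0],[0.001,0,0,0],[0,0,0,0]])

```text
time: 22.92
ee_pos: [0.5, 0.2735, 0.0215]
orientation: [[0.0, -0.991, 0.131], [0.0, 0.131, 0.991], [-1.0, -0.0, 0.0]]
wrist_force: [-0.8, 0.2, 1.3]
gripper_width: -0.004
```

Request:
step_arm(rows=[[0.0015,0,0,0],[0.0015,0,0,0],[0.001,0,0,0],[0,0,0,0]])

```text
time: 23.42
ee_pos: [0.5, 0.2735, 0.0175]
orientation: [[0.0, -0.991, 0.131], [0.0, 0.131, 0.991], [-1.0, -0.0, 0.0]]
wrist_force: [-0.9, -0.4, 3.7]
gripper_width: -0.0
```

Request:
step_arm(rows=[[0.001,0,0,0],[0.001,0,0,0],[0.001,0,0,0],[0,0,0,0],[0,0,0,0]])

```text
time: 24.05
ee_pos: [0.5001, 0.2736, 0.0158]
orientation: [[0.0, -0.991, 0.131], [0.0, 0.131, 0.991], [-1.0, -0.0, 0.0]]
wrist_force: [-4.6, -2.8, 19.5]
gripper_width: -0.002
```

The spring force rose (1.3, then 3.7 N) and ended in a hard stop at 19.5 N after about 6 mm, so the key is fully down. Letting go.

Request:
step_arm(rows=[[-0.003,0,0,0],[-0.005,0,0,0],[-0.01,0,0,0],[-0.02,0,0,0],[-0.03,0,0,0],[-0.03,0,0,0],[-0.02,0,0,0],[0,0,0,0],[0,0,0,0]])

```text
time: 25.18
ee_pos: [0.4996, 0.2733, 0.1323]
orientation: [[-0.0, -0.991, 0.131], [-0.0, 0.131, 0.991], [-1.0, 0.0, -0.0]]
wrist_force: [-0.4, 0.5, 0.4]
gripper_width: -0.001
```

Run:
```python
from h import *
s=sense();print(s["time"],s["ee_pos"],s["wrist_force"])
p=look("top",["tray","tray_grip","jar","pot","cast"],"t5.png");look("side",["tray","tray_grip"]);look("wrist",["start_key_top"])
cv2.imwrite("pics/t5.png",cv2.resize(p["frame"][100:240,150:310],None,fx=4,fy=4,interpolation=cv2.INTER_CUBIC)[:,:,::-1])
```

```text
25.175 [0.49960205 0.27329795 0.13225774] [-0.41090495  0.49172546  0.36632615]
top tray 0.86 [ 0.6609  0.0793 -0.0011]
top tray_grip 0.96 [0.6064 0.0871 0.0364]
top jar 0.51 [ 0.7043 -0.2445 -0.0027]
top pot 0.73 [ 0.6934  0.3194 -0.0043]
top cast 0.73 [ 0.5428 -0.4597 -0.0022]
side tray 0.84 [0.6561 0.0811 0.0019]
side tray_grip 0.9 [0.6101 0.0893 0.0386]
wrist start_key_top 0.6 [0.4991 0.2743 0.0233]
```

View pics/t5.png

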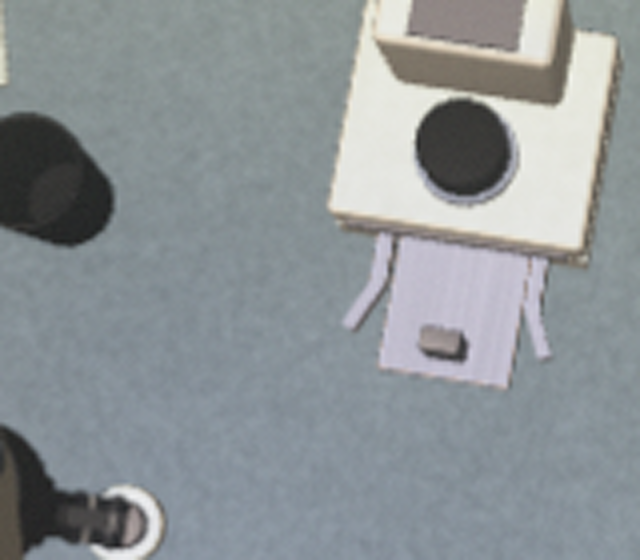

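The tray has not moved since release (block still at (443,342)), the bystanders are in place and the key is up. Handing in.

```bash
python3 -c "
from station import job
print(job.job_done())"
```

```text
the job is handed in; nothing more can be done
None
```

I slid the tray between the guides until it met the sprung stop, with its nose roughly 56 mm past the mouth, and eased the stop in. I then took the load off, let go, and pressed and released the start key. The job was handed in at about 25 s of the 62 s allowed; it gave no verdict.

- **Sprung stop:** I estimate it is about 4–5 mm in. That comes from 4 to 4.5 mm of tool travel after contact at about 5 N, and a push that rose to about 13 N including drag. The joint value itself could not be read.
- **Tray:** When I took the load off before letting go, the tool's position did not change, and the tray's place in the top camera picture was the same before and after the key press. Tool angle was within about 0.001 rad of the scanner axis as I measured it.
- **Tray centring:** The tool read about 2 mm left of my estimated centreline. I put this down to error in that estimate, because I had shifted the tray 2 mm left to match the rails and felt almost no side force between them.
- **Start key:** The force rose with the spring, then hit a hard stop at 19.5 N after about 6 mm. After release, the key top measured 23 mm high, the same as before the press.
- **Bystanders and scanner:** The jar, pot and cast were found within about 3 mm of where they started, which is within measuring noise. I felt no bump against the scanner.
- **Disagreement:** My own pixel estimate of the key was 6–7 mm off from the trained networks, because the gripper partly hid the key in that picture. I used the networks' position, which agreed with the wrist camera.

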